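Lock the fountain's pump hatch

ROBOT

A 7-joint arm with a two-finger parallel gripper is mounted at the origin on the work surface. World frame = base frame: x ahead of the robot, y to its left, z up, the work surface at z = 0. Lengths are in m, angles in rad, forces in N, time in s.
With the tool pointing down it reaches from about 0.375 to 0.925 m from the base axis. Payload 3.1 kg.
Tool frame: the origin (TCP) lies midway between the tips of the shut fingers; the grasp point (between the pads) lies 19 mm behind it; z points along the fingers, y is the line along which they close (so a half turn about z gives the same grasp; the last joint's range is limited). The gripper opens to 85 mm and grips with 20 to 120 N. Pads are 22 mm wide; open, the fingers measure 114 mm over their backs; the gripper's body (76 mm by 85 mm) begins 54 mm behind the grasp point. The pads swing forward as they close: fully open they stand 13 mm farther back than shut.
Start: joints at [-1.225, 0.383, 0.044, 1.598, -0.018, 1.161, -0.05], TCP at [0.279, 0.587, 0.21] pointing down, gripper open.
Joint ranges: [-2.61, 2.61], [-0.41, 2.15], [-1.48, 1.57], [0, 2.5], [-1.57, 4.71], [0.05, 1.97], [-2.85, 2.85]. Speed limits (rad/s): [2.79, 2.79, 3.14, 3.14, 3.14, 3.14, 3.14].

INTERFACE

Orientations are given as a rotation vector (axis times angle).
In Python, from plant import manip, imaging, hand_in gives the robot as it stands (manip), with the cameras (imaging) and the job as plain functions.
- The arm moves only by the shell command python3 drive.py 'ROWS' [OPENING] [FORCE]. ROWS is a JSON list that holds a single list of rows (three levels of brackets), with 1 to 20 rows, each of 6 numbers: dx, dy, dz in shares of the most that a row can go, 1 being 62.5 mm, then a rotation vector rx, ry, rz in normalised numbers (1 is 4 rad); each row shifts and turns the commanded pose from where the row before left it, along the tool's axes as they then stand; what a row does not reach is not made up. A row lasts 1/8 s, in which the tool goes at most 0.0625 m and 0.188 rad, less where a joint would pass 70% of its speed; a pose out of reach is approached as far as the arm can. OPENING is the finger opening in m, set as the command begins (- or left out keeps the last). The fingers move at their own pace and stop on an object; FORCE is the grip in N (left out, the last holds). Time passes only in rows, so rows that do not move let the fingers close. It prints the time, the measured TCP pose, the force, the opening and the grip force at its end. A shift or turn number past 1, either way, is cut back to 1. Input that does not fit is refused with a message, and nothing moves.
- manip.sense(): the state, without advancing time (a new reading comes with each control period).
- imaging.get_image(name): name is "scene" or "top"; returns the picture (384x512x3 uint8, red, green, blue); there is no depth.
- imaging.camera_model(name): a dict with "fx", "fy", "cx", "cy" (pixels), "T" (4x4, takes a point from camera to world coordinates). Camera axes: x right, y up, looking along -z (the intrinsics and any distortion apply to the point x, -y, -z); pixel columns grow to the right and rows downward; lengths in m; the calibration is good to about 2 mm. A picture is of the moment at which its call begins. camera_model takes no time and is no camera call.
- hand_in(): hands the job in; it is judged then, once.
The state is a dict: "time": time; "joint_positions": joint angles; "joint_velocities": joint speeds; "joint_efforts": joint torques, N m; "tool_pos": TCP position; "tool_rot": TCP orientation; "ft_force": force on the tool from outside, world axes, zero at the start; "wrist_torque": the same for the moment, N m; "gripper_width": finger opening in m; "grip_force": force on a finger pad.
Only numpy, scipy, OpenCV 4.12 (cv2) and the standard library are available. Lean on these libraries where they do the work, as an engineer would, in place of code of your own. Each camera call takes 0.05 s, during which the arm holds its last target. There are 200 camera calls.

TASK

The fountain pump has been serviced and its hatch in the rim still stands open. Shut the sloping lid, take the orange blade key from its well in the service caddy and with it turn the brass slotted cam lock in the lid a quarter turn clockwise until it comes up against its stop, then stand the key back in its well and let go. Leave the tea things on the tray undisturbed.

Things in the scene. Friction and masses are not known exactly. Their poses are not given: they have to be found in the camera images.
- hatch: Fixed green-clad curb over the pump, 260 x 250 mm, on the tiled rim. Origin: centre of its underside; x from the low front edge to the high rear edge, z up. Its top slopes at 30 degrees, 55 mm high at the front edge (x -130 mm), 205 mm at the rear (x +130). The lid's hinge axis runs along y at x +95, z +185 mm. The shut lid is flush with the stainless frame in that sloping plane.
- hatch_lid (a joint): Angle of the cream lid, rad: 0 = shut and flush, grows as its free front edge lifts, starts at 0.7 to 1.1, at most 1.3. Lid 212 mm from hinge to free edge, 190 mm wide, 8 mm thick. Stiff hinge (friction about 1 N m): the lid stays where it is left and must be pushed down all the way; its gasket gives 2 to 4 mm at the edge under a firm push.
- lid_press (a point): Point on the lid's outer face, on its centre line, 130 mm from the hinge axis. Frame of the lid: x along it from free edge to hinge, y along the hinge, z out of the outer face (lid shut: 30 degrees from vertical, leaning to the hatch's low front). The cam lock is on the same centre line, its axis 176 mm from the hinge.
- cam_lock (a joint): Angle of the cam lock, rad: 0 = open (slot across the lid, parallel to the hinge), grows clockwise seen from outside, hard stop at 1.571 = locked (slot along the lid, up and down the slope; a hidden tongue then reaches under the frame). Starts at 0 to 0.2. Friction about 0.12 N m, stays where it is left. Turned while the lid is open, its tongue keeps the lid from shutting.
- cam_slot (a point): Centre of the slot's mouth in the brass cam head (46 mm across, its face 4 mm proud of the lid). The frame turns with the cam: z out of the lid along the cam's axis, y along the slot. Slot 8.5 mm wide, 30 mm long, 12 mm deep with a flat floor. With the key's blade in it, some 0.15 rad of play is taken up before the cam follows.
- key: Loose blade key, 125 mm long, 0.11 to 0.22 kg, blade down in the caddy. Origin: middle of the blade's tip; z along the key to the handle, y along the blade's width. Blade 24 mm (y) x 5 mm (x), 22 mm long, its lowest 4 mm necked to 22 x 3; shank 12 mm round; black guard 44 mm across at 75 to 80 mm; orange flat paddle at 80 to 125 mm, 18 mm thick (x), 50 mm wide (y): grip across the 18 mm.
- caddy: Fixed dark service caddy, 215 x 110 mm: at its local -x end a block 88 mm high with the key's well in its top, behind it an open tote 60 mm high with a filter cartridge and a brush. Origin: underside, 65 mm in +x from the well's axis; z up.
- key_well (a point): Centre of the well's mouth in the caddy's top face (88 mm above the rim), frame as the caddy's. Rectangular well 22 mm (x) by 33 mm (y), 82 mm deep, edges bevelled by 3 mm. The key hangs in it by its guard, which lies flat on the top face, blade width along y, tip 75 mm below the mouth.
- teapot: Loose stainless teapot on the tray, 120 mm body, 126 mm high; origin centre of its base. Leave alone.
- sugar_bowl: Loose white lidded bowl with a blue lid on the tray, 104 mm across, 88 mm high; origin centre of its base. Leave alone.
- glass: Loose green tea glass standing upside down on the tray, 62 mm across, 85 mm high; origin at the middle of its mouth plane, on the tray. Leave alone.
- tongs: Loose small steel tongs lying on the tray, 115 mm long, 6 mm high; origin at mid length. Leave alone.

How it is judged:
On the way, in this order (a step that is already met when the one before it is completed fails the run):
1. the lid is shut (value of joint hatch_lid below 0.03 rad), for 0.2 s.
2. the key's blade is down in the slot, lid shut, cam not yet turned (value of joint hatch_lid below 0.03 rad and z of key in the frame of cam_slot below -0.008 m and x of key in the frame of cam_slot between -0.005 and 0.005 m and y of key in the frame of cam_slot between -0.007 and 0.007 m and angle between the z axis of key and the z axis of cam_slot, either way round below 0.2 rad and value of joint cam_lock below 0.5 rad), for 0.1 s.
3. the cam is turned to its stop with the blade in the slot (value of joint hatch_lid below 0.03 rad and z of key in the frame of cam_slot below -0.008 m and x of key in the frame of cam_slot between -0.005 and 0.005 m and y of key in the frame of cam_slot between -0.007 and 0.007 m and angle between the z axis of key and the z axis of cam_slot, either way round below 0.2 rad and value of joint cam_lock above 1.48 rad), for 0.1 s.
At the end, for the whole second after the job is handed in: The lid is shut (within 0.03 rad), the cam lock is at its stop (above 1.48 rad), and the key stands upright and at rest in the caddy's well with its guard down on the top face (within 10 mm sideways, 5 mm in height, 0.1 rad), released (value of joint hatch_lid below 0.03 rad and value of joint cam_lock above 1.48 rad and x of key in the frame of key_well between -0.01 and 0.01 m and y of key in the frame of key_well between -0.01 and 0.01 m and z of key in the frame of key_well between -0.079 and -0.07 m and angle between key's own z axis and vertical below 0.1 rad and linear speed of key below 0.02 m/s); the robot touches nothing.
It fails at once if the teapot is disturbed (moved over 15 mm or tipped) (distance of teapot from where it was at the start of the episode above 0.015 m or angle between teapot's own z axis and vertical above 0.25 rad).
It fails at once if the sugar bowl is disturbed (moved over 15 mm or tipped) (distance of sugar_bowl from where it was at the start of the episode above 0.015 m or angle between sugar_bowl's own z axis and vertical above 0.25 rad).
It fails at once if the glass is disturbed (moved over 15 mm or tipped) (distance of glass from where it was at the start of the episode above 0.015 m or angle between glass's own z axis and vertical above 0.25 rad).
It fails at once if the tongs is disturbed (moved over 15 mm or tipped) (distance of tongs from where it was at the start of the episode above 0.015 m or angle between tongs's own z axis and vertical above 0.25 rad).
It also fails if it takes over 72 s, if anything falls off the work surface, if the arm or the gripper's body presses on something with over 40 N, if the wrist force passes 120 N, or if a joint passes its speed limit or range.

## Working session

There is one attempt and no reset: what is moved stays moved. The work goes in short steps, Python scripts to look and compute and a shell command to move; the robot and the scene stay as the last step left them, time stands still between calls to the robot, and variables do not carry over. Pictures are saved under pics/ and viewed, at most 10 in all, crops included, and the job is handed in when it is done.

```bash
ls; mkdir -p pics
python3 - <<'E'
from plant import manip, imaging, hand_in
import cv2,numpy as np
for n in("scene","top"):
    im=imaging.get_image(n); cv2.imwrite(f"pics/{n}0.png",cv2.resize(im[:,:,::-1],(800,600),interpolation=cv2.INTER_CUBIC))
    cv2.imwrite(f"{n}_raw.png",im[:,:,::-1])
    m=imaging.camera_model(n);print(n,{k:np.round(v,4).tolist() for k,v in m.items()})
s=manip.sense();print(s)
E
```

```text
drive.py
pics
plant.py
scene {'fx': 435.1051, 'fy': 435.1051, 'cx': 250.5297, 'cy': 189.0734, 'T': [[0.235, 0.7391, -0.6313, -0.3967], [-0.972, 0.1791, -0.1522, -0.3506], [0.0006, 0.6494, 0.7605, 1.2705], [0.0, 0.0, 0.0, 1.0]]}
top {'fx': 388.3321, 'fy': 388.3321, 'cx': 254.758, 'cy': 191.988, 'T': [[-0.0223, 0.9882, -0.1519, 0.3659], [-0.9997, -0.0213, 0.0083, -0.1236], [0.005, 0.152, 0.9884, 1.1987], [0.0, 0.0, 0.0, 1.0]]}
{'time': 0.1, 'joint_positions': array([-1.22481163,  0.38374573,  0.04380347,  1.59943365, -0.01792755,
        1.16121617, -0.04991956]), 'joint_velocities': array([-0.00021143, -0.00245137, -0.00091419, -0.00535224,  0.00066086,
        0.00067354,  0.00196651]), 'joint_efforts': array([ 2.50858575e-03, -4.34723532e+01,  1.02934856e+00, -2.50458366e+01,
        1.08984282e-02,  5.36816107e-03,  1.12753531e-05]), 'tool_pos': array([0.27866687, 0.58621698, 0.20880943]), 'tool_rot': array([-0.6911686 , -3.0641617 ,  0.00372237]), 'ft_force': array([-0.25776138,  0.33090933,  0.50935827]), 'wrist_torque': array([-0.04689075, -0.00465847, -0.02901641]), 'grip_force': 0.0, 'gripper_width': 0.08520990345422513}
```

View pics/scene0.png

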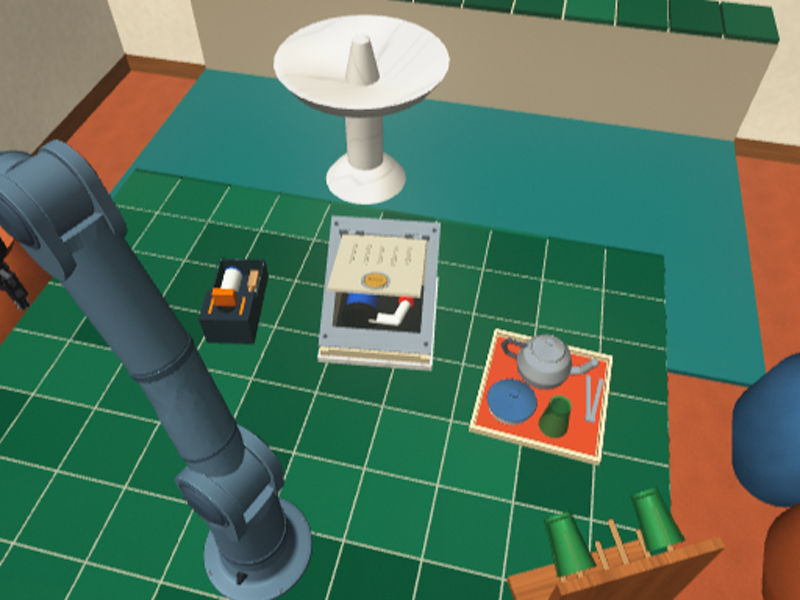

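View pics/top0.png

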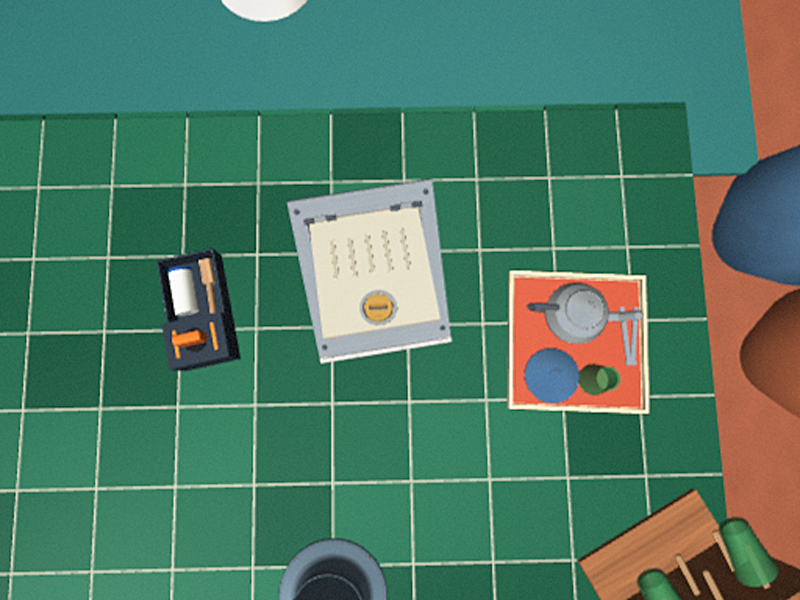

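Run:
```python
import cv2,numpy as np
t=cv2.imread("top_raw.png");s=cv2.imread("scene_raw.png")
def crop(im,u,v,w,h,k,name=None):
    return cv2.resize(im[v:v+h,u:u+w],None,fx=k,fy=k,interpolation=cv2.INTER_CUBIC)
def put(name,a,b):
    c=np.zeros((600,800,3),np.uint8);c[:a.shape[0],:a.shape[1]]=a;c[:b.shape[0],400:400+b.shape[1]]=b;cv2.imwrite(name,c)
put("pics/hatch.png",crop(t,180,112,114,125,3.5),crop(s,200,135,88,105,4.5))
put("pics/caddy.png",crop(t,98,155,60,88,6.5),crop(s,124,160,50,65,8))
```

```text
(no output)
```

View pics/hatch.png

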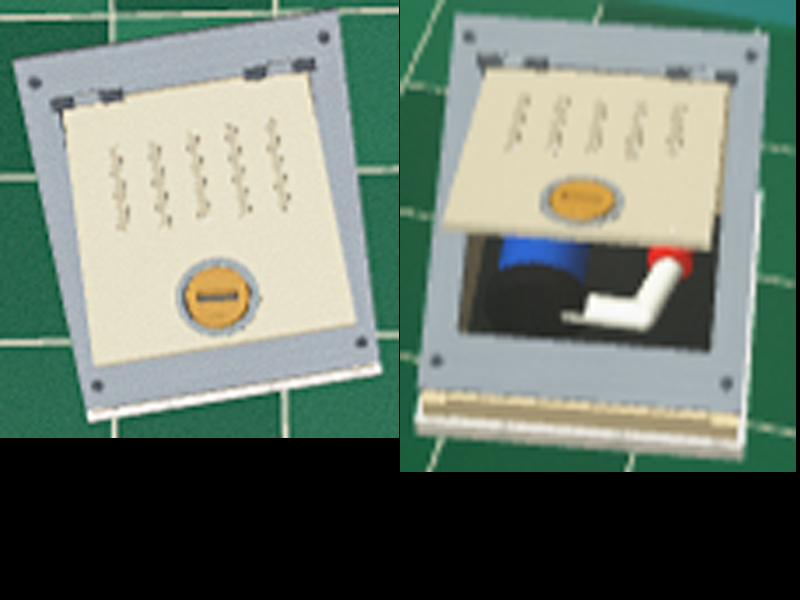

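View pics/caddy.png

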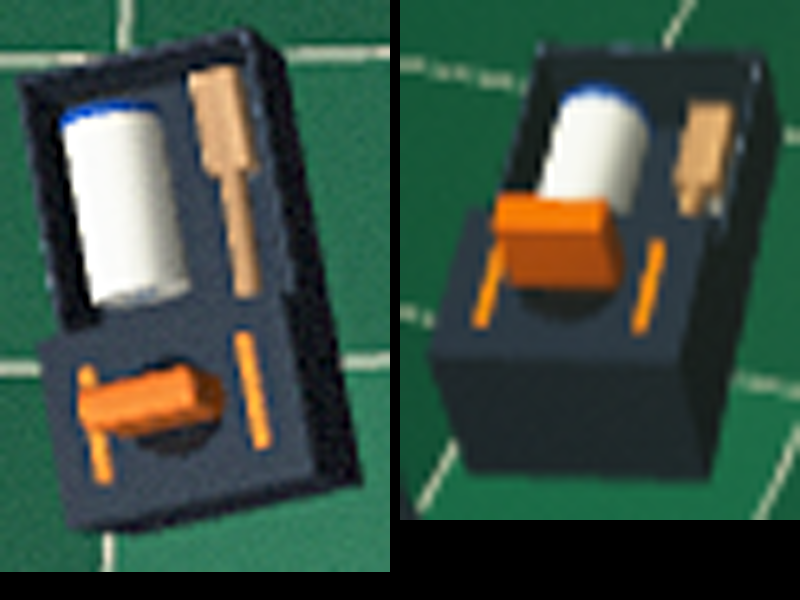

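```bash
cat > h.py <<'E'
import numpy as np
from scipy.optimize import least_squares
from scipy.spatial.transform import Rotation as R
from plant import manip, imaging, hand_in
C={n:imaging.camera_model(n) for n in("scene","top")}
def proj(n,P):
    m=C[n];T=m["T"];p=(np.atleast_2d(P)-T[:3,3])@T[:3,:3]
    return np.c_[m["cx"]+m["fx"]*p[:,0]/-p[:,2],m["cy"]-m["fy"]*p[:,1]/-p[:,2]]
def tri(a,b): # top px, scene px
    f=lambda P:np.r_[proj("top",P)[0]-a,proj("scene",P)[0]-b]
    r=least_squares(f,[.6,0,.1]);return r.x,np.abs(r.fun).max()
def pose(x,y,th,P):
    c,s=np.cos(th),np.sin(th);P=np.atleast_2d(P)
    return np.c_[x+c*P[:,0]-s*P[:,1],y+s*P[:,0]+c*P[:,1],P[:,2]]
E
cat > m.py <<'E'
from h import *
A=np.array
ht=lambda p:A(p)/3.5+[180,112]; hs=lambda p:A(p)/4.5+[200,135]
ct=lambda p:A(p)/6.5+[98,155]; cs=lambda p:A(p)/8+[124,160]
off=-.5+.5/3.5 # resize pixel-centre shift
# order RL RR FR FL
st=ht([[35,83],[323,37],[362,342],[97,386]]);ss=hs([[68,37],[351,56],[327,384],[36,361]])
for a,b in zip(st,ss): print("screw",*[np.round(v,4) for v in tri(a,b)])
kt=ht([[13,60],[337,10],[381,362],[88,408]]);ks=hs([[55,12],[368,33],[342,412],[20,393]])
for a,b in zip(kt,ks): print("corner",*[np.round(v,4) for v in tri(a,b)])
lt=ht([[62,108],[307,73],[356,322],[95,366]]);ls=hs([[88,68],[330,84],[310,248],[42,228]])
for a,b in zip(lt,ls): print("lid",*[np.round(v,4) for v in tri(a,b)])
camt=ht([217,297]);cams=hs([181,201]);print("cam",tri(camt,cams))
pl=lambda x,y:[x,y,.13+x*np.tan(np.pi/6)]
def lidp(d,w,h,q):
    a=q-np.pi/6 # direction from hinge to free edge: (-cos, +sin(a))
    return [.095-d*np.cos(a)+h*np.sin(a),w,.185+d*np.sin(a)+h*np.cos(a)]
def f(p):
    x,y,th,a,b,q=p
    S=pose(x,y,th,[pl(a,b),pl(a,-b),pl(-a,-b),pl(-a,b)])
    K=pose(x,y,th,[pl(.13,.125),pl(.13,-.125),pl(-.13,-.125),pl(-.13,.125)])
    L=pose(x,y,th,[lidp(.212,-.095,0,q),lidp(.212,.095,0,q)])
    c=pose(x,y,th,lidp(.176,0,.004,q))
    return np.r_[proj("top",S)-st,proj("scene",S)-ss,proj("top",K)-kt,proj("scene",K)-ks,proj("top",L)-lt[2:],proj("scene",L)-ls[2:],proj("top",c)-camt,proj("scene",c)-cams].ravel()
r=least_squares(f,[.65,0,0,.11,.11,.9],loss="soft_l1");print("hatch",np.round(r.x,4));print(np.round(f(r.x).reshape(-1,2),1).tolist())
x,y,th=r.x[:3];print("lid now press",pose(x,y,th,lidp(.13,0,0,r.x[5])),"cam shut",pose(x,y,th,lidp(.176,0,.004,0)),"edge",pose(x,y,th,lidp(.212,0,0,r.x[5])))
# caddy
pt=ct([[80,402],[190,370],[198,405],[85,437]]);ps=cs([[95,195],[207,200],[215,237],[97,235]])
for a,b in zip(pt,ps): print("paddle",*[np.round(v,4) for v in tri(a,b)])
s1t=ct([95.5,425]);s2t=ct([253,390]);s1s=cs([88,286]);s2s=cs([248,286])
S1,S2=tri(s1t,s1s),tri(s2t,s2s);print("stripes",S1,S2,(S1[0]+S2[0])/2)
bt=ct([[70,530],[315,475]]);bs=cs([[30,355],[282,362]])
for a,b in zip(bt,bs): print("block",*[np.round(v,4) for v in tri(a,b)])
def g(p):
    x,y,th,w=p
    B=pose(x,y,th,[[-.1075,.055,.088],[-.1075,-.055,.088]])
    W=pose(x,y,th,[[-.065,w,.088],[-.065,-w,.088]])
    k=pose(x,y,th,[[-.056,.025,.138],[-.056,-.025,.138],[-.074,-.025,.138],[-.074,.025,.138]])
    return np.r_[proj("top",B)-bt,proj("scene",B)-bs,proj("top",W)-[s1t,s2t],proj("scene",W)-[s1s,s2s],proj("top",k)-pt,proj("scene",k)-ps].ravel()
r=least_squares(g,[.6,.2,0,.03],loss="soft_l1");print("caddy",np.round(r.x,4));print(np.round(g(r.x).reshape(-1,2),1).tolist())
print("well",pose(*r.x[:3],[-.065,0,.088]))
E
python3 m.py
```

```text
screw [0.676  0.0379 0.1947] 0.12
screw [ 0.7085 -0.1837  0.1937] 0.1274
screw [ 0.4859 -0.2162  0.0635] 0.0043
screw [0.4537 0.006  0.0647] 0.0228
corner [0.6914 0.0529 0.2044] 0.0516
corner [ 0.7257 -0.194   0.2051] 0.0469
corner [ 0.4694 -0.2321  0.0546] 0.128
corner [0.4371 0.016  0.0419] 0.1486
lid [0.6604 0.0188 0.1797] 0.1872
lid [ 0.6832 -0.1716  0.1841] 0.3733
lid [ 0.4836 -0.1989  0.2218] 0.2472
lid [ 0.4558 -0.0104  0.2231] 0.1145
cam (array([ 0.50409581, -0.09917179,  0.22264836]), np.float64(0.010365869473844214))
hatch [ 0.5805 -0.0891  0.1431  0.1124  0.1121  0.7138]
[[-0.1, 0.1], [0.2, 0.1], [0.0, 0.1], [0.1, 0.1], [0.1, 0.0], [-0.1, -0.1], [-0.1, -0.2], [0.0, 0.0], [-0.2, -0.0], [0.1, -0.5], [-0.3, -0.1], [-0.4, 0.7], [-0.0, -0.1], [0.2, -0.2], [-0.0, -0.2], [-0.7, -1.5], [0.1, 0.5], [0.1, 0.3], [0.3, -0.3], [0.2, -0.2], [0.4, -0.0], [0.3, 0.1]]
lid now press [[ 0.54820324 -0.09376301  0.20958072]] cam shut [[ 0.52171141 -0.0975808   0.1004641 ]] edge [[ 0.46850576 -0.10524836  0.22508548]]
paddle [0.4682 0.2629 0.1415] 0.3105
paddle [0.4814 0.2187 0.1357] 0.0913
paddle [0.4677 0.2148 0.1286] 1.0172
paddle [0.4548 0.2619 0.1316] 0.6622
stripes (array([0.46376791, 0.2775115 , 0.08123297]), np.float64(0.21667724588741066)) (array([0.47738861, 0.20693108, 0.08544457]), np.float64(0.13237069818364944)) [0.47057826 0.24222129 0.08333877]
block [0.4177 0.2845 0.0867] 0.0686
block [0.4394 0.1774 0.0871] 0.2996
caddy [0.5318 0.2534 0.2179 0.0352]
[[0.1, 0.9], [0.5, 0.2], [-0.3, 0.4], [-0.2, 0.0], [0.3, 0.9], [0.3, 0.4], [0.5, -0.3], [0.4, -0.0], [-0.8, -1.1], [0.3, -0.5], [0.3, 0.5], [-0.3, -0.1], [0.1, -0.2], [0.6, -0.6], [-1.3, -1.2], [-1.1, -1.2]]
well [[0.46831558 0.23934982 0.088     ]]
```

```bash
cat >> h.py <<'E'
HX,HY,HT=.5805,-.0891,.1431
h=np.array([np.cos(HT),np.sin(HT),0]);l=np.array([-np.sin(HT),np.cos(HT),0]);ez=np.array([0,0,1.])
LX=np.cos(np.pi/6)*h+.5*ez; LZ=-.5*h+np.cos(np.pi/6)*ez   # shut lid axes (x up slope, z out)
def lid(d,w,hh,q):
    a=q-np.pi/6;return pose(HX,HY,HT,[.095-d*np.cos(a)+hh*np.sin(a),w,.185+d*np.sin(a)+hh*np.cos(a)])[0]
def tool(z,y):
    y=y-z*(y@z);y/=np.linalg.norm(y);return np.c_[np.cross(y,z),y,z]
def slot(q): return tool(-LZ,R.from_rotvec(-LZ*q).apply(LX))  # tool y = key x, cam at q
def plan(P,Rt,N,dec=4,cur=None):
    s=manip.sense();p0,R0=(s["tool_pos"],R.from_rotvec(s["tool_rot"])) if cur is None else cur
    Rt=R.from_matrix(Rt);w=(R0.inv()*Rt).as_rotvec()/N
    M=sum(R.from_rotvec(w*k).as_matrix() for k in range(N))
    v=np.linalg.solve(M,R0.inv().apply(np.array(P)-p0))
    print(N,"x",np.round(np.r_[v,w],dec).tolist());return np.array(P),Rt
E
python3 - <<'E'
from h import *
s=manip.sense();p=s["tool_pos"]+[0,0,.15];c=(p,R.from_rotvec(s["tool_rot"]))
c=plan(lid(.13,0,0,.714)+.07*LZ+[0,0,.05],slot(0),14,3,c)
c=plan(lid(.13,0,0,.714)+[0,0,.01],slot(0),6,4,c)
c=plan(lid(.13,0,0,.4),slot(0),8,4,c);c=plan(lid(.13,0,0,.15),slot(0),6,4,c);c=plan(lid(.13,0,-.003,0),slot(0),5,4,c)
E
```

```text
14 x [-0.05, -0.019, 0.001, -0.034, -0.018, 0.069]
6 x [-0.0, -0.0033, 0.0174, 0.0, 0.0, 0.0]
8 x [-0.0, -0.0033, 0.0054, 0.0, 0.0, 0.0]
6 x [-0.0, -0.0015, 0.0052, 0.0, 0.0, 0.0]
5 x [-0.0, -0.0003, 0.0045, 0.0, 0.0, 0.0]
```

Units first: shifts go in shares of 62.5 mm and turns go in shares of 4 rad. So -0.05 m is -0.8, -0.019 m is -0.304, 0.069 rad / 4 = 0.0173.

```bash
python3 drive.py '[[[0, 0, -0.8, 0, 0, 0], [0, 0, -0.8, 0, 0, 0], [0, 0, -0.8, 0, 0, 0], [-0.8, -0.304, 0.016, -0.0085, -0.0045, 0.0173], [-0.8, -0.304, 0.016, -0.0085, -0.0045, 0.0173], [-0.8, -0.304, 0.016, -0.0085, -0.0045, 0.0173], [-0.8, -0.304, 0.016, -0.0085, -0.0045, 0.0173], [-0.8, -0.304, 0.016, -0.0085, -0.0045, 0.0173], [-0.8, -0.304, 0.016, -0.0085, -0.0045, 0.0173], [-0.8, -0.304, 0.016, -0.0085, -0.0045, 0.0173], [-0.8, -0.304, 0.016, -0.0085, -0.0045, 0.0173], [-0.8, -0.304, 0.016, -0.0085, -0.0045, 0.0173], [-0.8, -0.304, 0.016, -0.0085, -0.0045, 0.0173], [-0.8, -0.304, 0.016, -0.0085, -0.0045, 0.0173], [-0.8, -0.304, 0.016, -0.0085, -0.0045, 0.0173], [-0.8, -0.304, 0.016, -0.0085, -0.0045, 0.0173], [-0.8, -0.304, 0.016, -0.0085, -0.0045, 0.0173], [0, 0, 0, 0, 0, 0]]]' 0
python3 - <<'E'
from h import *
s=manip.sense();print(s["joint_positions"].round(2))
c=plan(lid(.13,0,0,.714)+.07*LZ+[0,0,.05],slot(0),1)
c=plan(lid(.13,0,0,.714)+[0,0,.01],slot(0),8)
E
```

```text
time: 2.35
tool_pos: [0.5063, -0.0998, 0.3112]
tool_rot: [1.819, 2.068, 0.551]
ft_force: [0.4, 0.3, 0.2]
gripper_width: -0.0001
grip_force: 0.0
[-0.56 -0.39  0.64  2.18  0.16  0.78  0.14]
1 x [0.0001, 0.0108, -0.0042, -0.0087, 0.0008, -0.0146]
8 x [-0.0, -0.0011, 0.0126, -0.0011, 0.0001, -0.0018]
```

Scaled: 0.0174 m is 0.2784, 0.005 m is 0.08, -0.007 rad / 4 = -0.0018.

```bash
python3 drive.py '[[[0, 0.08, -0.032, -0.001, 0, -0.0018], [0, 0.08, -0.032, -0.001, 0, -0.0018], [0, -0.0432, 0.2784, 0, 0, 0], [0, -0.0432, 0.2784, 0, 0, 0], [0, -0.0432, 0.2784, 0, 0, 0], [0, -0.0432, 0.2784, 0, 0, 0], [0, -0.0432, 0.2784, 0, 0, 0], [0, -0.0432, 0.2784, 0, 0, 0], [0, 0, 0, 0, 0, 0]]]'
python3 - <<'E'
from h import *
s=manip.sense();print(s["joint_positions"].round(2))
c=plan(lid(.13,0,0,.714)+[0,0,.01],slot(0),1)
c=plan(lid(.13,0,0,.4),slot(0),8,4,c);c=plan(lid(.13,0,0,.15),slot(0),6,4,c);c=plan(lid(.13,0,-.003,0),slot(0),5,4,c)
E
```

```text
time: 3.48
tool_pos: [0.5531, -0.0865, 0.2221]
tool_rot: [1.784, 2.087, 0.554]
ft_force: [-0.2, 0.1, 0.7]
gripper_width: -0.0001
grip_force: 0.0
[-0.74 -0.17  0.88  2.23 -0.03  0.52  0.34]
1 x [-0.0064, -0.0065, -0.0008, -0.0011, -0.002, 0.0125]
8 x [-0.0, -0.0033, 0.0054, 0.0, 0.0, 0.0]
6 x [-0.0, -0.0015, 0.0052, 0.0, 0.0, 0.0]
5 x [-0.0, -0.0003, 0.0045, 0.0, 0.0, 0.0]
```

Scaled: -0.006 m is -0.096, 0.0054 m is 0.0864, 0.012 rad / 4 = 0.003.

```bash
python3 drive.py '[[[-0.096, -0.096, 0, 0, 0, 0.003], [0, -0.0528, 0.0864, 0, 0, 0], [0, -0.0528, 0.0864, 0, 0, 0], [0, -0.0528, 0.0864, 0, 0, 0], [0, -0.0528, 0.0864, 0, 0, 0], [0, -0.0528, 0.0864, 0, 0, 0], [0, -0.0528, 0.0864, 0, 0, 0], [0, -0.0528, 0.0864, 0, 0, 0], [0, -0.0528, 0.0864, 0, 0, 0], [0, -0.024, 0.0832, 0, 0, 0], [0, -0.024, 0.0832, 0, 0, 0], [0, -0.024, 0.0832, 0, 0, 0], [0, -0.024, 0.0832, 0, 0, 0], [0, -0.024, 0.0832, 0, 0, 0], [0, -0.024, 0.0832, 0, 0, 0]]]'
python3 - <<'E'
from h import *
s=manip.sense();print(s["joint_positions"].round(2))
c=plan(lid(.13,0,0,.15),slot(0),1)
c=plan(lid(.13,0,-.003,0),slot(0),5,4)
E
```

```text
time: 5.35
tool_pos: [0.5551, -0.0941, 0.1372]
tool_rot: [1.801, 2.073, 0.558]
ft_force: [-0.7, -0.4, 1.9]
gripper_width: 0.0002
grip_force: 0.9
[-0.88  0.12  1.15  2.3  -0.82  0.41  1.07]
1 x [0.0013, 0.0001, -0.0004, 0.0005, -0.0008, -0.0029]
5 x [0.0003, -0.0003, 0.0044, 0.0001, -0.0002, -0.0006]
```

Scaled: 0.0045 m is 0.072.

```bash
python3 drive.py '[[[0, 0, 0.072, 0, 0, 0], [0, 0, 0.072, 0, 0, 0], [0, 0, 0.072, 0, 0, 0], [0, 0, 0.072, 0, 0, 0]]]'; python3 drive.py '[[[0, 0, 0.048, 0, 0, 0], [0, 0, 0.032, 0, 0, 0], [0, 0, 0.032, 0, 0, 0]]]'
python3 - <<'E'
from h import *
import cv2
s=manip.sense();print(s["joint_positions"].round(2))
c=plan(lid(.13,0,0,0),slot(0),1)
t=imaging.get_image("top")[:,:,::-1];s=imaging.get_image("scene")[:,:,::-1]
c=np.zeros((560,800,3),np.uint8);c[:375,:400]=cv2.resize(t[112:237,180:313],(400,375),interpolation=2)[:, :400];c[:480,400:]=cv2.resize(s[125:245,195:295],(400,480),interpolation=2);cv2.imwrite("pics/press.png",c)
E
```

```text
time: 5.85
tool_pos: [0.5637, -0.0929, 0.1214]
tool_rot: [1.801, 2.073, 0.558]
ft_force: [-1.4, -0.0, 1.3]
gripper_width: 0.0
grip_force: 1.0
time: 6.22
tool_pos: [0.5678, -0.0923, 0.1161]
tool_rot: [1.801, 2.072, 0.559]
ft_force: [-3.4, 0.2, 2.1]
gripper_width: 0.0
grip_force: 1.0
[-0.74  0.21  1.01  2.29 -1.04  0.42  1.26]
1 x [0.0013, -0.002, -0.0056, 0.0013, -0.0012, -0.0033]
```

View pics/press.png

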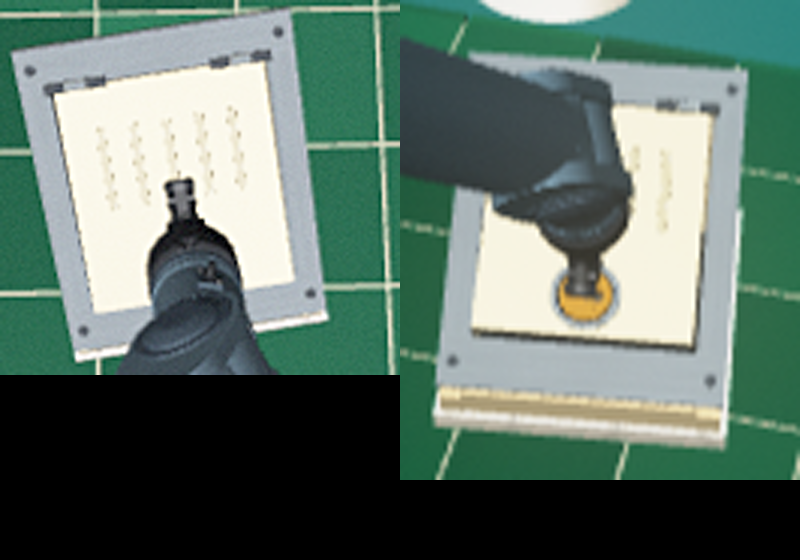

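Scaled: 0.002 m is 0.032.

```bash
for i in 1 2 3; do python3 drive.py '[[[0, 0, 0.032, 0, 0, 0], [0, 0, 0.032, 0, 0, 0]]]' | grep -E "pos|ft"; done
```

```text
tool_pos: [0.5701, -0.092, 0.113]
ft_force: [-2.2, -0.8, 1.5]
tool_pos: [0.5719, -0.0917, 0.1093]
ft_force: [-2.6, 0.2, 0.6]
tool_pos: [0.5737, -0.0915, 0.1057]
ft_force: [-2.6, 0.4, 0.9]
```

Run:
```python
from h import *
import cv2
s=manip.sense();p=s["tool_pos"];z=R.from_rotvec(s["tool_rot"]).apply([0,0,1]);print(p,z,-LZ,s["ft_force"],s["wrist_torque"])
print(proj("top",p),proj("scene",p),proj("top",lid(.13,0,0,0)))
t=imaging.get_image("top")[:,:,::-1];s=imaging.get_image("scene")[:,:,::-1]
c=np.zeros((560,800,3),np.uint8);c[:500,:400]=cv2.resize(t[115:215,200:280],(400,500),interpolation=2);c[:480,400:]=cv2.resize(s[125:245,195:295],(400,480),interpolation=2);cv2.imwrite("pics/press2.png",c)
```

```text
[ 0.573723   -0.09148812  0.1056767 ] [ 0.49579046  0.07259453 -0.86540271] [ 0.49488933  0.07130605 -0.8660254 ] [-2.57599606  0.40706226  0.89841321] [-0.19854196  0.87634751 -0.02944425]
[[240.02450361 178.53475262]] [[243.60843372 187.02831373]] [[239.96412039 181.28994889]]
```

View pics/press2.png

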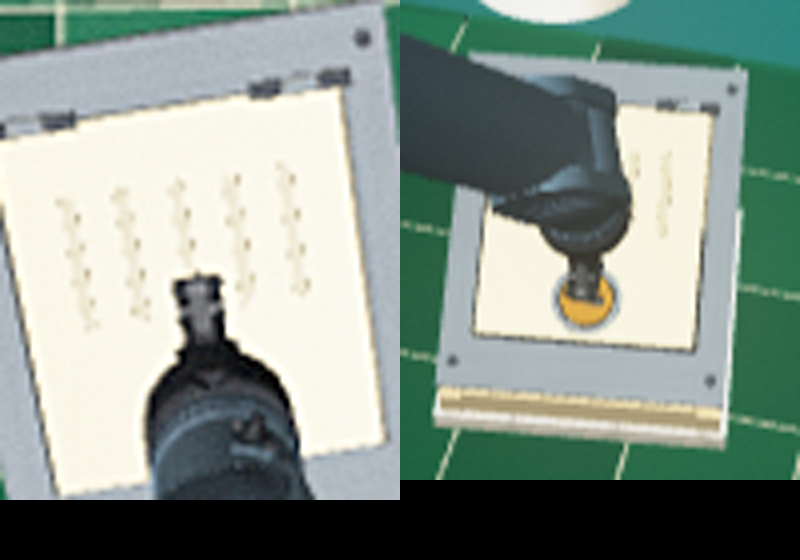

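Run:
```python
from h import *
print(tri([239.4,170],[241.3,200]), lid(.13,0,0,0))
p=np.array([0.573723,-0.09148812,0.1056767]);
for b in(0,.03,.06,.1): 
  q=p+LZ*b; print(b,proj("top",q)[0].round(1),proj("scene",q)[0].round(1))
```

```text
(array([ 0.6258217 , -0.07862378, -0.03221956]), np.float64(2.796299960337592)) [ 0.56309642 -0.09160759  0.12      ]
0 [240.  178.5] [243.6 187. ]
0.03 [240.6 182. ] [243.1 185.4]
0.06 [241.2 185.7] [242.5 183.7]
0.1 [242.  190.9] [241.7 181.3]
```

Run:
```python
from h import *
print(proj("scene",[.279,.587,.21]),proj("scene",[.279,.587,.283]),proj("top",[.279,.587,.21]))
print("camshut",proj("scene",lid(.176,0,.004,0)),proj("top",lid(.176,0,.004,0)))
for d in (.212,): print(proj("scene",lid(d,.095,0,0)),proj("scene",lid(d,-.095,0,0)),proj("top",lid(d,.095,0,0)),proj("top",lid(d,-.095,0,0)))
```

```text
[[ 12.32853447 195.82558417]] [[  2.3261835  180.48675238]] [[-34.39821373 293.85365688]]
camshut [[241.64925234 199.37535218]] [[242.51698485 196.74141108]]
[[213.64498055 207.7606645 ]] [[268.23999493 211.86472858]] [[211.88940205 212.97093573]] [[276.58900182 202.27397358]]
```

Run:
```python
from h import *
import cv2
t=imaging.get_image("top")[:,:,::-1];s=imaging.get_image("scene")[:,:,::-1]
cv2.imwrite("t1.png",t);cv2.imwrite("s1.png",s)
c=np.zeros((600,800,3),np.uint8);c[:,:400]=cv2.resize(t[150:240,210:270],(400,600),interpolation=2);c[:,400:]=cv2.resize(s[135:225,210:270],(400,600),interpolation=2);cv2.imwrite("pics/press3.png",c)
```

```text
(no output)
```

View pics/press3.png

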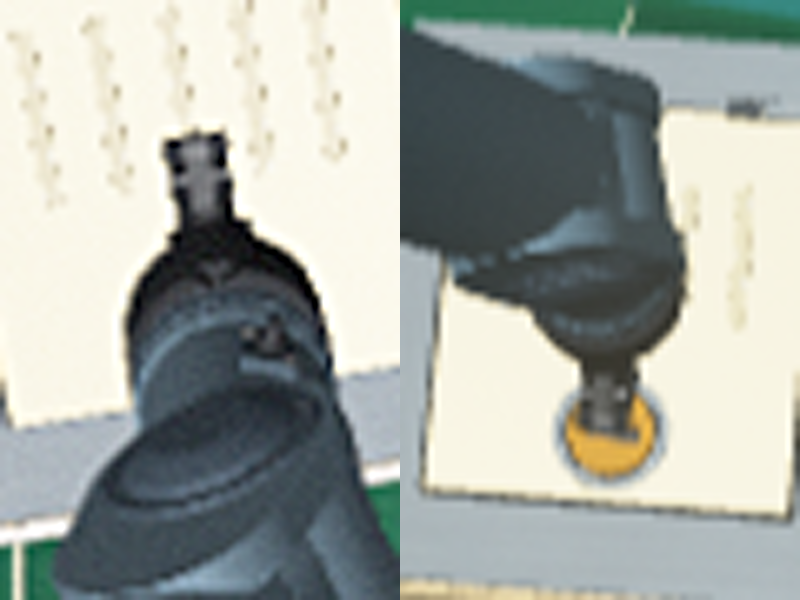

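Scaled: 0.001 m is 0.016.

```bash
for i in 1 2 3; do python3 drive.py '[[[0, 0, 0.016, 0, 0, 0], [0, 0, 0.016, 0, 0, 0]]]' | grep -E "pos|ft"; done
python3 - <<'E'
from h import *
import cv2
t=imaging.get_image("top")[:,:,::-1].astype(int);s=imaging.get_image("scene")[:,:,::-1].astype(int)
for a,n in((t,"t1.png"),(s,"s1.png")):
    d=np.abs(a-cv2.imread(n)).sum(2)>60;ys,xs=np.nonzero(d);print(n,d.sum(),np.c_[xs,ys][::max(1,len(xs)//25)].tolist())
print(manip.sense()["joint_positions"].round(3))
E
```

```text
tool_pos: [0.5754, -0.091, 0.1046]
ft_force: [-0.7, -0.0, 1.8]
tool_pos: [0.5764, -0.0909, 0.1029]
ft_force: [-9.3, 0.4, 15.4]
tool_pos: [0.5766, -0.0908, 0.1027]
ft_force: [-31.4, 2.3, 45.4]
t1.png 1121 [[267, 132], [235, 175], [249, 184], [241, 191], [276, 197], [209, 202], [266, 204], [229, 208], [220, 212], [224, 221], [239, 224], [259, 234], [219, 238], [224, 240], [240, 295], [224, 329], [155, 343], [149, 354], [142, 368], [162, 371], [140, 374], [165, 375], [172, 377], [145, 379], [150, 381], [137, 383]]
s1.png 1412 [[67, 85], [60, 89], [90, 91], [119, 96], [124, 104], [86, 110], [147, 114], [84, 118], [59, 122], [92, 126], [54, 131], [61, 136], [63, 140], [60, 144], [62, 147], [73, 151], [76, 157], [250, 165], [228, 173], [87, 184], [214, 194], [218, 208], [103, 223], [158, 297], [133, 313], [129, 332]]
[-0.664  0.265  0.937  2.28  -1.161  0.428  1.361]
```

Units first: shifts go in shares of 62.5 mm and turns go in shares of 4 rad. So -0.03 m is -0.48, -0.02 m is -0.32.

```bash
python3 drive.py '[[[0, 0, -0.08, 0, 0, 0], [0, 0, -0.32, 0, 0, 0], [0, 0, -0.48, 0, 0, 0], [0, 0, -0.48, 0, 0, 0]]]' | grep -E "time|pos|ft"
python3 - <<'E'
from h import *
print(manip.sense()["joint_positions"].round(2))
c=plan(lid(.176,0,.075,0),slot(0.05),6,3)
c=plan(lid(.176,0,.075,0),slot(1.75),10,3,c)
E
```

```text
time: 8.62
tool_pos: [0.5413, -0.0913, 0.1545]
ft_force: [-0.7, 0.3, -1.2]
[-0.92 -0.03  1.14  2.31 -0.43  0.4   0.73]
6 x [-0.001, -0.007, -0.006, -0.002, -0.002, 0.008]
10 x [0.0, 0.0, 0.0, 0.0, -0.0, 0.17]
```

Scaled: -0.007 m is -0.112, -0.006 m is -0.096, 0.008 rad / 4 = 0.002.

```bash
python3 drive.py '[[[-0.016, -0.112, -0.096, -0.0005, -0.0005, 0.002], [-0.016, -0.112, -0.096, -0.0005, -0.0005, 0.002], [-0.016, -0.112, -0.096, -0.0005, -0.0005, 0.002], [-0.016, -0.112, -0.096, -0.0005, -0.0005, 0.002], [-0.016, -0.112, -0.096, -0.0005, -0.0005, 0.002], [-0.016, -0.112, -0.096, -0.0005, -0.0005, 0.002], [0, 0, 0, 0, 0, 0]]]' | grep -E "time|pos|ft"
python3 -c "
from h import *
print(manip.sense()['joint_positions'].round(2));plan(lid(.176,0,.075,0),slot(0.05),1)"
python3 drive.py '[[[0, 0, 0, 0, 0, 0.0425], [0, 0, 0, 0, 0, 0.0425], [0, 0, 0, 0, 0, 0.0425], [0, 0, 0, 0, 0, 0.0425], [0, 0, 0, 0, 0, 0.0425], [0, 0, 0, 0, 0, 0.0425], [0, 0, 0, 0, 0, 0.0425], [0, 0, 0, 0, 0, 0.0425], [0, 0, 0, 0, 0, 0.0425], [0, 0, 0, 0, 0, 0.0425], [0, 0, 0, 0, 0, 0]]]' | grep -E "time|pos|ft"
python3 -c "
from h import *
print(manip.sense()['joint_positions'].round(2));plan(lid(.176,0,.075,0),slot(1.75),1)"
```

```text
time: 9.5
tool_pos: [0.488, -0.1047, 0.1647]
ft_force: [-0.1, -0.1, 0.6]
[-0.65 -0.23  0.86  2.4  -0.04  0.4   0.37]
1 x [0.0021, -0.0025, 0.0018, 0.0013, 0.0004, -0.0017]
time: 10.88
tool_pos: [0.489, -0.1046, 0.1649]
ft_force: [-0.0, -0.4, -0.4]
[-0.27 -0.14  0.52  2.39 -0.32  0.41 -1.09]
1 x [-0.0037, -0.0017, 0.0014, 0.0009, -0.0015, 0.0012]
```

```bash
cat > k.py <<'E'
from h import *
import cv2
def mask(im):
    hsv=cv2.cvtColor(im,cv2.COLOR_RGB2HSV);return ((hsv[...,0]<17)&(hsv[...,1]>170)&(hsv[...,2]>70)).astype(np.uint8)
B=np.array([[sx*.009,sy*.025,z] for sx in(1,-1) for sy in(1,-1) for z in(.093,.138)])
st=lambda w:[[-.065+a,w,.088] for a in(-1,1)]
ms={};rois={"top":(100,200,40,40),"scene":(128,178,35,35)}
for n in C:
    im=cv2.imread(f"{n}_raw.png")[:,:,::-1].copy();u,v,w,h_=rois[n]
    ms[n]=cv2.morphologyEx(cv2.resize(mask(im)[v:v+h_,u:u+w],None,fx=4,fy=4,interpolation=1),cv2.MORPH_OPEN,np.ones((25,25),np.uint8))
    ys,xs=np.nonzero(ms[n]);print(n,ms[n].sum()/16,xs.mean()/4+u,ys.mean()/4+v)
def cost(p):
    e=0
    for n in C:
        u,v,w,h_=rois[n];P=pose(p[0],p[1],p[2],B);q=cv2.convexHull((((proj(n,P)-[u,v]+.5)*4-.5)*16).astype(np.int32))
        m=np.zeros_like(ms[n]);cv2.fillConvexPoly(m,q,1,shift=4);m=cv2.morphologyEx(m,cv2.MORPH_OPEN,np.ones((25,25),np.uint8));e+=(m!=ms[n]).sum()/16
    return e
from scipy.optimize import minimize
best=min((minimize(cost,[.468,.24,a],method="Nelder-Mead",options=dict(initial_simplex=np.array([.468,.24,a])+np.array([[0,0,0],[.004,0,0],[0,.004,0],[0,0,.1]]))) for a in(.15,.22,.3)),key=lambda r:r.fun)
print(best.x,best.fun)
s=manip.sense();K=best.x
y=np.array([np.cos(K[2]),np.sin(K[2]),0]);T=tool(np.array([0,0,-1.]),y)
c=plan(lid(.176,0,.2,0),slot(1.75),4,3)
c=plan([K[0],K[1],.26],T,14,3,c);c=plan([K[0],K[1],.26-.0],T,1,3,c)
E
python3 k.py
```

```text
scene 152.875 143.4072976287817 190.3369787408013
top 139.9375 120.29198302813757 216.6074140241179
[0.47166059 0.2440719  0.13440155] 85.25
4 x [-0.001, -0.0, -0.031, 0.0, -0.0, 0.0]
14 x [0.022, -0.018, 0.007, 0.027, -0.033, -0.121]
1 x [0.0, 0.0, 0.0, 0.0, 0.0, 0.0]
```

```bash
sed -i 's/np.ones((25,25)/np.ones((13,13)/g; s/>170/>140/; s/>70))/>50))/' k.py; python3 k.py; sed -i 's/initial_simplex/maxiter=300,initial_simplex/' k.py
```

```text
scene 166.9375 143.34631224260576 190.26769000374392
top 174.1875 120.81027987082885 216.7983494797273
[0.47081953 0.24390246 0.14874955] 56.8125
4 x [-0.001, -0.0, -0.031, 0.0, -0.0, 0.0]
14 x [0.022, -0.018, 0.007, 0.027, -0.033, -0.122]
1 x [0.0, 0.0, 0.0, 0.0, 0.0, 0.0]
```

Scaled: -0.031 m is -0.496, 0.022 m is 0.352, -0.119 rad / 4 = -0.0298.

```bash
sed -i 's/HX,HY,HT=.*/HX,HY,HT=.5815,-.0881,.1431/' h.py
python3 drive.py '[[[-0.016, 0, -0.496, 0, 0, 0], [-0.016, 0, -0.496, 0, 0, 0], [-0.016, 0, -0.496, 0, 0, 0], [-0.016, 0, -0.496, 0, 0, 0], [0.352, -0.288, 0.112, 0.0068, -0.0083, -0.0298], [0.352, -0.288, 0.112, 0.0068, -0.0083, -0.0298], [0.352, -0.288, 0.112, 0.0068, -0.0083, -0.0298], [0.352, -0.288, 0.112, 0.0068, -0.0083, -0.0298], [0.352, -0.288, 0.112, 0.0068, -0.0083, -0.0298], [0.352, -0.288, 0.112, 0.0068, -0.0083, -0.0298], [0.352, -0.288, 0.112, 0.0068, -0.0083, -0.0298], [0.352, -0.288, 0.112, 0.0068, -0.0083, -0.0298], [0.352, -0.288, 0.112, 0.0068, -0.0083, -0.0298], [0.352, -0.288, 0.112, 0.0068, -0.0083, -0.0298], [0.352, -0.288, 0.112, 0.0068, -0.0083, -0.0298], [0.352, -0.288, 0.112, 0.0068, -0.0083, -0.0298], [0.352, -0.288, 0.112, 0.0068, -0.0083, -0.0298], [0.352, -0.288, 0.112, 0.0068, -0.0083, -0.0298], [0, 0, 0, 0, 0, 0]]]' 0.065 | grep -E "time|pos|ft"
python3 - <<'E'
from h import *
import cv2
print(manip.sense()["joint_positions"].round(2))
T=tool(np.array([0,0,-1.]),np.array([np.cos(.2),np.sin(.2),0]))
c=plan([.4705,.242,.26],T,1);c=plan([.4705,.242,.098],T,8)
t=imaging.get_image("top")[:,:,::-1];s=imaging.get_image("scene")[:,:,::-1]
cv2.imwrite("t2.png",t);cv2.imwrite("s2.png",s)
u,v=proj("top",lid(.176,0,.004,0))[0].astype(int);a,b=proj("scene",lid(.176,0,.004,0))[0].astype(int);print(u,v,a,b)
c=np.zeros((600,800,3),np.uint8);c[:400,:400]=cv2.resize(t[v-20:v+20,u-20:u+20],(400,400),interpolation=2);c[:400,400:]=cv2.resize(s[b-20:b+20,a-20:a+20],(400,400),interpolation=2)
c[400:600,:400]=cv2.resize(t[205:230,98:148],(400,200),interpolation=2);c[400:600,400:]=cv2.resize(s[175:200,120:170],(400,200),interpolation=2)
cv2.imwrite("pics/cam.png",c)
E
```

```text
time: 13.25
tool_pos: [0.4748, 0.2458, 0.2546]
ft_force: [-0.2, -0.3, -1.0]
[-0.41  0.14 -0.15  1.82  0.01  1.19 -0.45]
1 x [-0.0033, -0.0048, -0.0054, -0.0047, -0.0058, -0.0876]
8 x [-0.0005, -0.0006, 0.0196, -0.0006, -0.0007, -0.011]
242 196 241 199
```

View pics/cam.png

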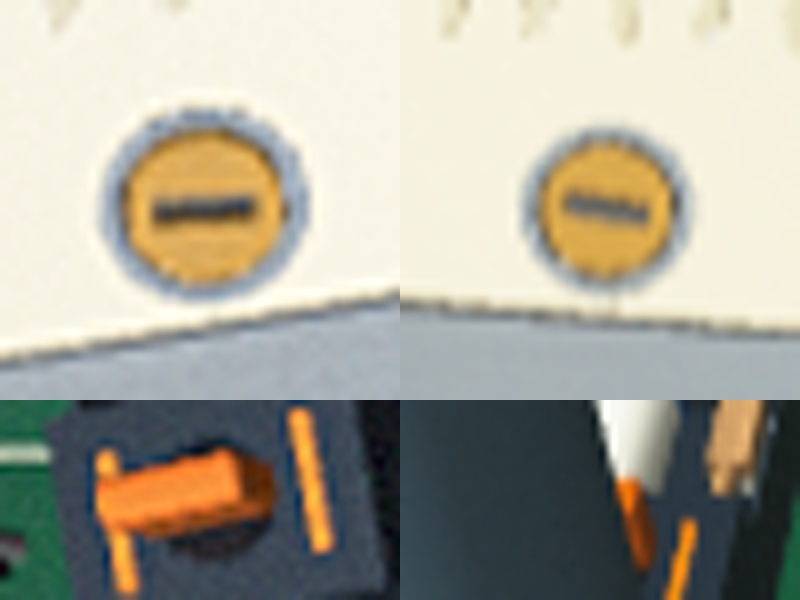

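Run:
```python
from h import *
def ray(n,px,z):
    return least_squares(lambda p:proj(n,[p[0],p[1],z])[0]-px,[.5,0]).x
print("paddle",ray("top",[118.56,216.06],.138),"well",ray("top",[124.25,217.25],.088))
print("cam pred",proj("top",lid(.176,0,.004,0)),proj("scene",lid(.176,0,.004,0)))
Pc,e=tri([241.95,196.3],[241.25,199.55]);print("cam tri",Pc,e,lid(.176,0,.004,0), (Pc-lid(.176,0,.004,0))@np.c_[LX,l,LZ])
for q in(0,.05,.1,.15,.2):
    d=R.from_rotvec(-LZ*q).apply(l);
    print(q,[ (lambda a:-a[1]/a[0])((proj(n,Pc+.015*d)-proj(n,Pc-.015*d))[0]).round(3) for n in("top","scene")])
```

```text
paddle [0.47038    0.24107121] well [0.47153403 0.24191278]
cam pred [[242.16068796 196.4022445 ]] [[241.44133712 199.10522611]]
cam tri [ 0.52348049 -0.09578659  0.09685584] 0.04437645019910974 [ 0.52268689 -0.09657408  0.1004641 ] [-0.00102661  0.00066626 -0.00357375]
0 [np.float64(0.164), np.float64(-0.074)]
0.05 [np.float64(0.117), np.float64(-0.124)]
0.1 [np.float64(0.07), np.float64(-0.175)]
0.15 [np.float64(0.024), np.float64(-0.226)]
0.2 [np.float64(-0.023), np.float64(-0.279)]
```

Scaled: 0.03 m is 0.48, 0.02 m is 0.32, -0.098 rad / 4 = -0.0245.

```bash
python3 drive.py '[[[-0.048, -0.064, 0, -0.0013, -0.0015, -0.0245], [0, 0, 0.32, 0, 0, 0], [0, 0, 0.48, 0, 0, 0], [0, 0, 0.48, 0, 0, 0], [0, 0, 0.32, 0, 0, 0], [0, 0, 0, 0, 0, 0]]]' | grep -E "time|pos|ft"
cat > g.py <<'E'
from h import *
T=tool(np.array([0,0,-1.]),np.array([np.cos(.21),np.sin(.21),0]))
plan([.4705,.2413,.155],T,1);plan([.4705,.2413,.098],T,4)
E
python3 g.py
```

```text
time: 14.1
tool_pos: [0.4731, 0.2358, 0.1541]
ft_force: [0.5, -0.3, 0.4]
1 x [0.0059, -0.0015, -0.0009, -0.0009, 0.0032, -0.012]
4 x [0.0015, -0.0004, 0.014, -0.0002, 0.0008, -0.003]
```

Scaled: 0.014 m is 0.224, 0.006 m is 0.096, -0.012 rad / 4 = -0.003.

```bash
python3 drive.py '[[[0.096, -0.024, 0, -0.0003, 0.0008, -0.003], [0, 0, 0, 0, 0, 0], [0, 0, 0.224, 0, 0, 0], [0, 0, 0.224, 0, 0, 0], [0, 0, 0.224, 0, 0, 0], [0, 0, 0.224, 0, 0, 0], [0, 0, 0, 0, 0, 0], [0, 0, 0, 0, 0, 0]]]' | grep -E "time|pos|ft"
python3 g.py
```

```text
time: 15.1
tool_pos: [0.4713, 0.2443, 0.0997]
ft_force: [-0.1, -0.3, 0.8]
1 x [-0.0026, -0.0012, -0.0553, 0.0038, -0.0018, 0.0025]
4 x [-0.0007, -0.0004, 0.0004, 0.0009, -0.0004, 0.0006]
```

Scaled: -0.0026 m is -0.0416, 0.0015 m is 0.024, 0.004 rad / 4 = 0.001.

```bash
python3 drive.py '[[[-0.0416, -0.016, 0.024, 0.001, -0.0005, 0.0005], [0, 0, 0, 0, 0, 0]]]' | grep -E "pos|ft"; python3 drive.py '[[[0, 0, 0, 0, 0, 0], [0, 0, 0, 0, 0, 0], [0, 0, 0, 0, 0, 0], [0, 0, 0, 0, 0, 0], [0, 0, 0, 0, 0, 0], [0, 0, 0, 0, 0, 0]]]' 0 70
python3 g.py;python3 -c "
from h import *
print(manip.sense()['joint_positions'].round(2))"
```

```text
tool_pos: [0.471, 0.2412, 0.0986]
ft_force: [0.2, -0.3, 0.1]
time: 16.1
tool_pos: [0.471, 0.2416, 0.0985]
tool_rot: [1.976, 2.442, 0.0]
ft_force: [0.2, 0.3, 1.6]
gripper_width: 0.0166
grip_force: 69.6
1 x [-0.0002, -0.0005, -0.0565, 0.0003, 0.0001, 0.0006]
4 x [-0.0, -0.0001, 0.0001, 0.0001, 0.0, 0.0001]
[-0.42  0.3  -0.15  1.98  0.06  0.87 -0.39]
```

```bash
cat > s.py <<'E'
from h import *
import sys
CAM=np.array([.523,-.0962,.0995])
def tgt(b,q,dx=0,dy=0): return CAM+LZ*(.0855+b)+LX*dx+l*dy
if __name__=="__main__":
    s=manip.sense();print(s["time"],s["joint_positions"].round(2),s["ft_force"].round(1))
    a=[float(v) for v in sys.argv[1:]]
    plan(tgt(a[0],a[1],*a[3:]),slot(a[1]),int(a[2]))
E
python3 drive.py '[[[0, 0, -0.16, 0, 0, 0], [0, 0, -0.4, 0, 0, 0], [0, 0, -0.48, 0, 0, 0], [0, 0, -0.48, 0, 0, 0], [0, 0, -0.48, 0, 0, 0], [0, 0, -0.32, 0, 0, 0], [0, 0, 0, 0, 0, 0]]]' | grep -vE rot
python3 s.py .05 .1 14
```

```text
time: 16.98
tool_pos: [0.4716, 0.242, 0.245]
ft_force: [-0.2, 0.6, -1.2]
gripper_width: 0.0162
grip_force: 69.2
16.975 [-0.41  0.13 -0.16  1.84  0.02  1.17 -0.36] [-0.2  0.6 -1.2]
14 x [-0.0245, -0.0048, 0.0005, -0.0372, 0.0005, 0.0117]
```

Scaled: -0.0245 m is -0.392, -0.005 m is -0.08, -0.037 rad / 4 = -0.0093.

```bash
python3 drive.py '[[[-0.392, -0.08, 0, -0.0093, 0, 0.003], [-0.392, -0.08, 0, -0.0093, 0, 0.003], [-0.392, -0.08, 0, -0.0093, 0, 0.003], [-0.392, -0.08, 0, -0.0093, 0, 0.003], [-0.392, -0.08, 0, -0.0093, 0, 0.003], [-0.392, -0.08, 0, -0.0093, 0, 0.003], [-0.392, -0.08, 0, -0.0093, 0, 0.003], [-0.392, -0.08, 0, -0.0093, 0, 0.003], [-0.392, -0.08, 0, -0.0093, 0, 0.003], [-0.392, -0.08, 0, -0.0093, 0, 0.003], [-0.392, -0.08, 0, -0.0093, 0, 0.003], [-0.392, -0.08, 0, -0.0093, 0, 0.003], [-0.392, -0.08, 0, -0.0093, 0, 0.003], [-0.392, -0.08, 0, -0.0093, 0, 0.003], [0, 0, 0, 0, 0, 0], [0, 0, 0, 0, 0, 0]]]' | grep -vE rot
python3 s.py .05 .1 1;python3 s.py .012 .1 1
```

```text
time: 18.98
tool_pos: [0.4492, -0.1061, 0.2215]
ft_force: [0.8, -0.4, -1.4]
gripper_width: 0.0162
grip_force: 69.3
18.975 [-0.14 -0.33  0.37  2.38 -0.1   0.59  0.35] [ 0.8 -0.4 -1.4]
1 x [-0.0003, 0.0037, 0.0073, -0.008, 0.0094, -0.0014]
18.975 [-0.14 -0.33  0.37  2.38 -0.1   0.59  0.35] [ 0.8 -0.4 -1.4]
1 x [0.0, 0.004, 0.0453, -0.008, 0.0094, -0.0014]
```

Move to 12 mm above the mouth, then look.

Scaled: 0.013 m is 0.208, 0.012 m is 0.192, 0.009 rad / 4 = 0.0023.

```bash
python3 drive.py '[[[0, 0.064, 0.112, -0.002, 0.0023, -0.0003], [0, 0, 0.192, 0, 0, 0], [0, 0, 0.208, 0, 0, 0], [0, 0, 0.192, 0, 0, 0], [0, 0, 0, 0, 0, 0], [0, 0, 0, 0, 0, 0]]]' | grep -vE rot
python3 s.py .012 .1 1
python3 - <<'E'
from h import *
from s import *
import cv2
s=manip.sense();p=s["tool_pos"];Rm=R.from_rotvec(s["tool_rot"])
for n in C:
    im=imaging.get_image(n)[:,:,::-1];print(n,"tip",proj(n,p+Rm.apply([0,0,.0855])).round(1),"guard",proj(n,p+Rm.apply([0,0,.008])).round(1),"cam",proj(n,CAM).round(1))
    cv2.imwrite(n+"3.png",im)
t=cv2.imread("top3.png");s=cv2.imread("scene3.png")
c=np.zeros((600,800,3),np.uint8);c[:,:400]=cv2.resize(t[160:220,220:260],(400,600),interpolation=2);c[:,400:]=cv2.resize(s[160:220,220:260],(400,600),interpolation=2);cv2.imwrite("pics/ins.png",c)
E
```

```text
time: 19.73
tool_pos: [0.4753, -0.1037, 0.1863]
ft_force: [-0.2, 0.4, -1.0]
gripper_width: 0.0164
grip_force: 69.2
19.725 [-0.23 -0.22  0.46  2.39 -0.21  0.47  0.46] [-0.2  0.4 -1. ]
1 x [0.0005, -0.0016, 0.0018, 0.0019, 0.0012, -0.0006]
scene tip [[241.3 198.1]] guard [[239.7 194.2]] cam [[241.4 199.2]]
top tip [[242.5 197.5]] guard [[244.1 208.4]] cam [[242.  196.3]]
```

View pics/ins.png

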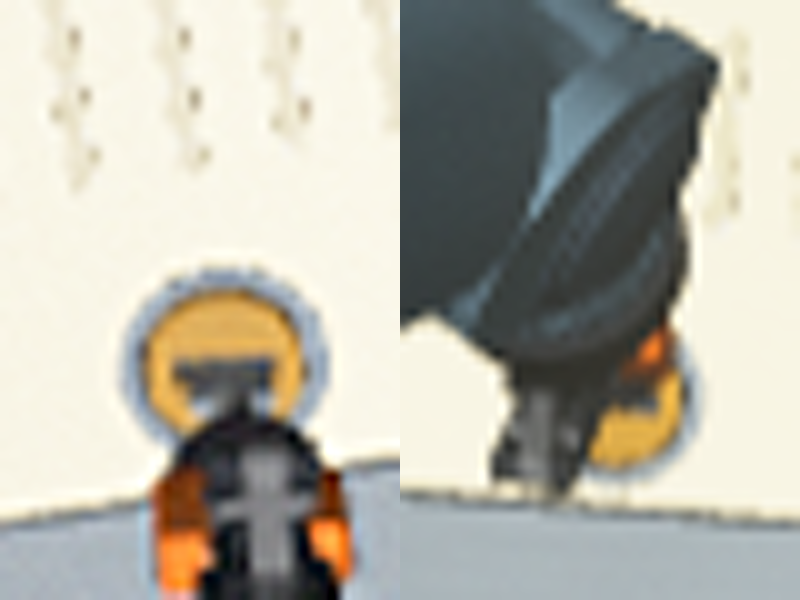

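Scaled: 0.003 m is 0.048, 0.002 m is 0.032, 0.002 rad / 4 = 0.0005.

```bash
python3 drive.py '[[[0.008, -0.0256, 0.032, 0.0005, 0.0003, 0], [0, 0, 0.048, 0, 0, 0], [0, 0, 0.048, 0, 0, 0], [0, 0, 0.032, 0, 0, 0], [0, 0, 0, 0, 0, 0]]]' | grep -E "time|pos|ft"
python3 s.py 0.004 .1 1
python3 drive.py '[[[0, 0, 0.032, 0, 0, 0], [0, 0, 0.032, 0, 0, 0], [0, 0, 0.032, 0, 0, 0], [0, 0, 0, 0, 0, 0]]]' | grep -E "time|pos|ft"
python3 s.py -0.002 .1 1
```

```text
time: 20.45
tool_pos: [0.4787, -0.1024, 0.1767]
ft_force: [0.8, -0.4, -0.6]
20.45 [-0.25 -0.19  0.48  2.39 -0.24  0.44  0.48] [ 0.8 -0.4 -0.6]
1 x [-0.0001, 0.0002, -0.0003, -0.0003, 0.0, -0.0007]
time: 20.95
tool_pos: [0.4817, -0.102, 0.1716]
ft_force: [0.2, 0.0, -1.3]
20.95 [-0.26 -0.18  0.49  2.39 -0.26  0.43  0.51] [ 0.2  0.  -1.3]
1 x [-0.0001, 0.0001, -0.0002, -0.0001, 0.0, -0.0007]
```

Scaled: 0.0015 m is 0.024.

```bash
for i in 1 2 3; do python3 drive.py '[[[0, 0, 0.024, 0, 0, 0], [0, 0, 0.024, 0, 0, 0], [0, 0, 0, 0, 0, 0]]]' | grep -E "pos|ft"; done
python3 s.py -0.011 .1 1
```

```text
tool_pos: [0.4832, -0.1019, 0.1691]
ft_force: [0.2, 0.7, -1.6]
tool_pos: [0.4846, -0.1017, 0.1664]
ft_force: [0.4, 0.3, -1.9]
tool_pos: [0.4863, -0.1016, 0.1642]
ft_force: [-3.0, 0.1, 2.4]
22.075 [-0.28 -0.15  0.51  2.39 -0.3   0.41  0.54] [-3.   0.1  2.4]
1 x [0.0001, -0.0003, 0.0001, 0.0004, -0.0001, -0.0011]
```

Scaled: 0.001 m is 0.016.

```bash
python3 drive.py '[[[0, 0, 0.016, 0, 0, 0], [0, 0, 0, 0, 0, 0]]]' | grep -E "pos|ft"; python3 drive.py '[[[0, 0, 0, 0, 0, 0.02], [0, 0, 0, 0, 0, 0.02], [0, 0, 0, 0, 0, 0.02], [0, 0, 0, 0, 0, 0]]]' | grep -E "time|pos|ft"
python3 -c "
from h import *
s=manip.sense();print(R.from_rotvec(s['tool_rot']).inv().apply(np.array(s['wrist_torque'])),R.from_rotvec(s['tool_rot']).inv().apply(s['ft_force']))"
python3 s.py -0.012 .34 1
```

```text
tool_pos: [0.4868, -0.1018, 0.1642]
ft_force: [-11.3, -0.6, 12.9]
time: 22.82
tool_pos: [0.487, -0.1019, 0.1643]
ft_force: [-10.2, -0.1, 11.8]
[ 1.33996578 -0.21174592 -0.03232945] [  0.30345118  -3.14938461 -15.27652756]
22.825 [-0.24 -0.14  0.48  2.39 -0.33  0.41  0.32] [-10.2  -0.1  11.8]
1 x [0.0002, -0.0009, 0.0009, 0.0012, -0.0007, -0.0016]
```

Scaled: 0.08 rad / 4 = 0.02.

```bash
python3 drive.py '[[[0, 0, 0, 0, 0, 0.02], [0, 0, 0, 0, 0, 0.02], [0, 0, 0, 0, 0, 0.02], [0, 0, 0, 0, 0, 0]]]' | grep -E "time|pos|ft"
cat > tq.py <<'E'
from h import *
s=manip.sense();Q=R.from_rotvec(s['tool_rot']).inv();print("tq",Q.apply(s['wrist_torque']).round(3),"f",Q.apply(s['ft_force']).round(1),s["gripper_width"].round(4))
E
python3 tq.py
python3 s.py -0.012 .58 1
```

```text
time: 23.32
tool_pos: [0.4862, -0.1013, 0.1639]
ft_force: [-11.3, -0.4, 13.2]
23.325 [-0.2  -0.14  0.44  2.39 -0.35  0.41  0.1 ] [-11.3  -0.4  13.2]
1 x [-0.0002, 0.0001, 0.0008, -0.001, -0.0013, -0.0015]Traceback (most recent call last):
  File "tq.py", line 2, in <module>
    s=manip.sense();Q=R.from_rotvec(s['tool_rot']).inv();print("tq",Q.apply(s['wrist_torque']).round(3),"f",Q.apply(s['ft_force']).round(1),s["gripper_width"].round(4))
                                                                                                                                            ^^^^^^^^^^^^^^^^^^^^^^^^
AttributeError: 'float' object has no attribute 'round'
```

```bash
sed -i 's/s\["gripper_width"\].round(4)/s["gripper_width"]/' tq.py; python3 tq.py
python3 - <<'E'
from h import *
import cv2
c=np.zeros((600,800,3),np.uint8)
t=imaging.get_image("top")[:,:,::-1];s=imaging.get_image("scene")[:,:,::-1]
c[:,:400]=cv2.resize(t[160:220,220:260],(400,600),interpolation=2);c[:,400:]=cv2.resize(s[160:220,220:260],(400,600),interpolation=2);cv2.imwrite("pics/turn.png",c)
E
```

```text
tq [ 1.655 -0.435 -0.07 ] f [ -0.7  -3.3 -17.1] 0.01644625612135929
```

View pics/turn.png

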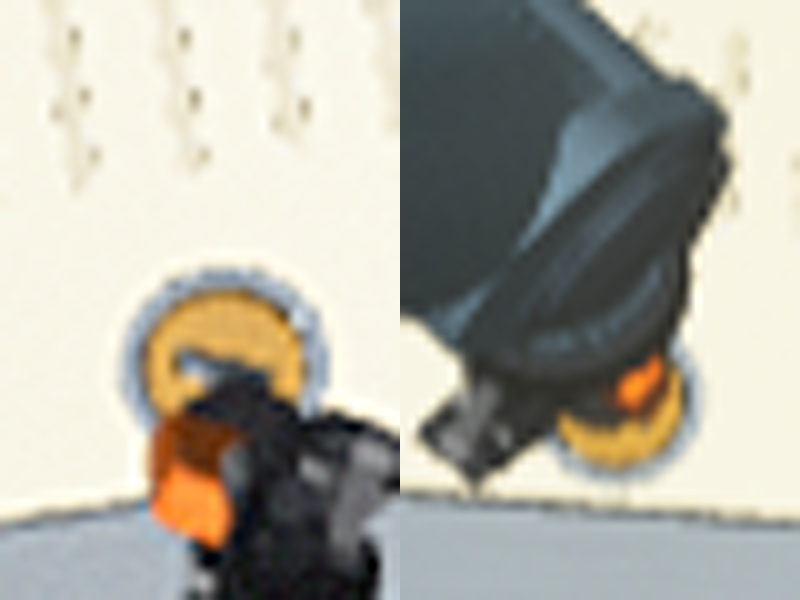

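Scaled: 0.08 rad / 4 = 0.02.

```bash
python3 drive.py '[[[0, 0, 0, 0, 0, 0.02], [0, 0, 0, 0, 0, 0.02], [0, 0, 0, 0, 0, 0.02], [0, 0, 0, 0, 0, 0.02], [0, 0, 0, 0, 0, 0.02], [0, 0, 0, 0, 0, 0.02], [0, 0, 0, 0, 0, 0]]]' | grep -E "time|ft"
python3 tq.py; python3 s.py -0.012 1.06 1
```

```text
time: 24.3
ft_force: [-10.5, -0.3, 11.4]
tq [ 1.282 -0.974 -0.103] f [ -2.3  -2.7 -15.1] 0.016733777400073348
24.3 [-0.12 -0.13  0.36  2.39 -0.38  0.41 -0.35] [-10.5  -0.3  11.4]
1 x [-0.0004, 0.0001, 0.0009, -0.0011, -0.001, -0.0011]
```

Scaled: 0.08 rad / 4 = 0.02.

```bash
python3 drive.py '[[[0, 0, 0, 0, 0, 0.02], [0, 0, 0, 0, 0, 0.02], [0, 0, 0, 0, 0, 0.02], [0, 0, 0, 0, 0, 0.02], [0, 0, 0, 0, 0, 0.02], [0, 0, 0, 0, 0, 0.02], [0, 0, 0, 0, 0, 0]]]' | grep -E "time|ft"
python3 tq.py; python3 s.py -0.012 1.54 1
for i in 1 2 3 4; do python3 drive.py '[[[0, 0, 0, 0, 0, 0.01], [0, 0, 0, 0, 0, 0.01], [0, 0, 0, 0, 0, 0]]]' | grep -E "time"
python3 tq.py; python3 s.py -0.012 1.54 1|tail -1;done
```

```text
time: 25.18
ft_force: [-8.7, -0.0, 12.2]
tq [ 0.554 -1.258 -0.073] f [ -1.3  -1.3 -14.9] 0.0164599909580776
25.175 [-0.05 -0.12  0.29  2.38 -0.4   0.42 -0.81] [-8.7 -0.  12.2]
1 x [-0.0007, 0.0001, 0.0009, -0.001, -0.0011, -0.001]
time: 25.55
tq [ 0.472 -1.3   -0.087] f [ -2.9  -1.9 -14.2] 0.016436215441724685
1 x [-0.0008, 0.0001, 0.0009, -0.0009, -0.0011, -0.0806]
time: 25.92
tq [ 0.289 -1.376 -0.088] f [ -2.7  -0.2 -14.4] 0.01660142127647294
1 x [-0.0008, 0.0002, 0.0009, -0.0009, -0.0011, -0.1607]
time: 26.3
tq [ 0.217 -1.391 -0.245] f [ -3.6  -0.5 -14.2] 0.016468607995026543
1 x [-0.0008, 0.0003, 0.0009, -0.0008, -0.001, -0.2392]
time: 26.68
tq [ 0.036 -1.326 -0.873] f [ -3.6  -0.6 -14.4] 0.01627656956729447
1 x [-0.0009, 0.0004, 0.0009, -0.0003, -0.001, -0.3147]
```

Scaled: -0.08 rad / 4 = -0.02.

```bash
python3 drive.py '[[[0, 0, 0, 0, 0, 0], [0, 0, 0, 0, 0, -0.02], [0, 0, 0, 0, 0, -0.02], [0, 0, 0, 0, 0, -0.015], [0, 0, 0, 0, 0, 0]]]' | grep -E "time|pos"
python3 tq.py
python3 drive.py '[[[0, 0, -0.048, 0, 0, 0], [0, 0, -0.096, 0, 0, 0], [0, 0, -0.16, 0, 0, 0], [0, 0, -0.24, 0, 0, 0], [0, 0, -0.32, 0, 0, 0], [0, 0, -0.32, 0, 0, 0], [0, 0, -0.32, 0, 0, 0], [0, 0, 0, 0, 0, 0]]]' | grep -E "time|pos|ft"
python3 - <<'E'
from h import *
print(manip.sense()["joint_positions"].round(2))
T=tool(np.array([0,0,-1.]),np.array([np.cos(.21),np.sin(.21),0]))
plan([.471,.2415,.25],T,16)
E
```

```text
time: 27.3
tool_pos: [0.4875, -0.1017, 0.1647]
tq [ 0.246 -1.048 -0.022] f [ -2.   -1.2 -12.4] 0.01663286795228313
time: 28.3
tool_pos: [0.4408, -0.1088, 0.2466]
ft_force: [-0.5, 0.1, -0.7]
[ 0.07 -0.36  0.2   2.36 -0.22  0.66 -1.07]
16 x [0.0201, -0.0142, 0.0048, 0.0264, -0.0263, -0.104]
```

Run:
```python
from h import *
s=manip.sense();p=s["tool_pos"];Q=R.from_rotvec(s["tool_rot"])
for k in range(16):
    p=p+Q.apply([.02,-.014,.005]);Q=Q*R.from_rotvec([.0264,-.0263,-.104])
    if k%3==0 or k==15:print(k,p.round(3),(p+Q.apply([0,0,.0855])).round(3))
```

```text
0 [ 0.459 -0.093  0.253] [ 0.5   -0.086  0.178]
3 [ 0.505 -0.036  0.266] [ 0.537 -0.024  0.188]
6 [0.531 0.034 0.271] [0.554 0.047 0.19 ]
9 [0.534 0.108 0.268] [0.549 0.12  0.185]
12 [0.514 0.179 0.259] [0.521 0.186 0.174]
15 [0.473 0.24  0.246] [0.473 0.24  0.161]
```

Scaled: 0.02 m is 0.32, -0.014 m is -0.224, -0.104 rad / 4 = -0.026.

```bash
python3 drive.py '[[[0.32, -0.224, 0.08, 0.0065, -0.0065, -0.026], [0.32, -0.224, 0.08, 0.0065, -0.0065, -0.026], [0.32, -0.224, 0.08, 0.0065, -0.0065, -0.026], [0.32, -0.224, 0.08, 0.0065, -0.0065, -0.026], [0.32, -0.224, 0.08, 0.0065, -0.0065, -0.026], [0.32, -0.224, 0.08, 0.0065, -0.0065, -0.026], [0.32, -0.224, 0.08, 0.0065, -0.0065, -0.026], [0.32, -0.224, 0.08, 0.0065, -0.0065, -0.026], [0.32, -0.224, 0.08, 0.0065, -0.0065, -0.026], [0.32, -0.224, 0.08, 0.0065, -0.0065, -0.026], [0.32, -0.224, 0.08, 0.0065, -0.0065, -0.026], [0.32, -0.224, 0.08, 0.0065, -0.0065, -0.026], [0.32, -0.224, 0.08, 0.0065, -0.0065, -0.026], [0.32, -0.224, 0.08, 0.0065, -0.0065, -0.026], [0.32, -0.224, 0.08, 0.0065, -0.0065, -0.026], [0.32, -0.224, 0.08, 0.0065, -0.0065, -0.026], [0, 0, 0, 0, 0, 0], [0, 0, 0, 0, 0, 0]]]' | grep -E "time|pos|ft"
cat > w.py <<'E'
from h import *
import sys
T=tool(np.array([0,0,-1.]),np.array([np.cos(.21),np.sin(.21),0]))
plan([.471,.2416,float(sys.argv[1])],T,int(sys.argv[2]))
E
python3 w.py .25 1; python3 w.py .19 3
```

```text
time: 30.55
tool_pos: [0.4727, 0.2399, 0.2435]
ft_force: [-0.2, -0.2, -0.8]
1 x [0.002, -0.0013, -0.0065, 0.0032, 0.0004, -0.0005]
3 x [0.0007, -0.0005, 0.0178, 0.0011, 0.0001, -0.0002]
```

Scaled: 0.015 m is 0.24, 0.002 m is 0.032, 0.003 rad / 4 = 0.0008.

```bash
python3 drive.py '[[[0.032, -0.0208, 0, 0.0008, 0, 0], [0, 0, 0.24, 0, 0, 0], [0, 0, 0.24, 0, 0, 0], [0, 0, 0.24, 0, 0, 0], [0, 0, 0, 0, 0, 0], [0, 0, 0, 0, 0, 0]]]' | grep -E "time|pos|ft"
python3 w.py .19 1
python3 - <<'E'
from h import *
import cv2
from s import CAM
for n in C:
    im=imaging.get_image(n);u,v=proj(n,CAM)[0];g=im.min(2)*0+im[...,0]
    yy,xx=np.mgrid[:384,:512];m=((xx-u)**2+(yy-v)**2<36)
    w=np.clip(170-g.astype(float),0,None)*m
    mx,my=(w*xx).sum()/w.sum(),(w*yy).sum()/w.sum();cv=np.cov(np.c_[xx[m],yy[m]].T,aweights=w[m]);ev,E=np.linalg.eigh(cv);d=E[:,1]
    pr=[np.diff(proj(n,[CAM-.01*e,CAM+.01*e]),axis=0)[0] for e in(LX,l)]
    print(n,mx-u,my-v,ev,"slot dir",d,"LX",pr[0]/np.linalg.norm(pr[0]),"edge",[proj(n,lid(.212,0,0,q)).round(1).tolist() for q in(0,.1)])
E
```

```text
time: 31.3
tool_pos: [0.4711, 0.2422, 0.1985]
ft_force: [0.3, -0.1, -0.9]
1 x [-0.0006, -0.0002, 0.0085, 0.0002, -0.0007, -0.0007]
scene -0.10979655346423556 0.20298662757784314 [0.40737115 5.36429633] slot dir [-0.10863794  0.99408138] LX [ 0.08648981 -0.99625274] edge [[[240.6, 209.5]], [[240.2, 208.4]]]
top -0.02974399256487459 -0.06487666602370723 [0.51214395 6.59342082] slot dir [0.14251152 0.98979314] LX [-0.16372334 -0.98650629] edge [[[244.0, 207.3]], [[244.4, 209.9]]]
```

Scaled: 0.01 m is 0.16, 0.008 m is 0.128.

```bash
python3 drive.py '[[[-0.0096, 0, 0.128, 0, 0, 0], [0, 0, 0.16, 0, 0, 0], [0, 0, 0.16, 0, 0, 0], [0, 0, 0.16, 0, 0, 0], [0, 0, 0, 0, 0, 0]]]' | grep -E "time|pos|ft"
python3 w.py .16 1
python3 drive.py '[[[0, 0, 0.16, 0, 0, 0], [0, 0, 0.16, 0, 0, 0], [0, 0, 0.16, 0, 0, 0], [0, 0, 0.16, 0, 0, 0], [0, 0, 0.16, 0, 0, 0], [0, 0, 0, 0, 0, 0]]]' | grep -E "time|pos|ft"
python3 w.py .0985 1
```

```text
time: 32.02
tool_pos: [0.47, 0.241, 0.1591]
ft_force: [-0.5, 0.0, -2.1]
1 x [0.0004, 0.0011, -0.001, -0.0027, 0.0002, -0.0005]
time: 32.78
tool_pos: [0.4702, 0.2411, 0.1093]
ft_force: [-0.0, -0.7, -1.5]
1 x [0.0003, 0.0009, 0.0108, -0.0022, 0.0001, -0.0005]
```

Scaled: 0.005 m is 0.08, 0.003 m is 0.048.

```bash
python3 drive.py '[[[0, 0.0128, 0.08, 0, 0, 0], [0, 0, 0.048, 0, 0, 0], [0, 0, 0.032, 0, 0, 0], [0, 0, 0, 0, 0, 0]]]' | grep -E "time|pos|ft"
python3 drive.py '[[[0, 0, 0.016, 0, 0, 0], [0, 0, 0, 0, 0, 0]]]' | grep -E "time|pos|ft"
```

```text
time: 33.28
tool_pos: [0.4718, 0.2418, 0.1005]
ft_force: [-0.1, -0.8, -2.3]
time: 33.52
tool_pos: [0.4719, 0.2418, 0.0996]
ft_force: [-0.2, 0.2, -0.7]
```

Scaled: 0.001 m is 0.016.

```bash
for i in 1 2; do python3 drive.py '[[[0, 0, 0.016, 0, 0, 0], [0, 0, 0, 0, 0, 0]]]' | grep -E "pos|ft";done
python3 drive.py '[[[0, 0, 0, 0, 0, 0], [0, 0, 0, 0, 0, 0], [0, 0, 0, 0, 0, 0], [0, 0, 0, 0, 0, 0]]]' 0.05 | grep -E "time|ft|width"
python3 drive.py '[[[0, 0, -0.16, 0, 0, 0], [0, 0, -0.48, 0, 0, 0], [0, 0, -0.64, 0, 0, 0], [0, 0, -0.64, 0, 0, 0], [0, 0, -0.64, 0, 0, 0], [0, 0, 0, 0, 0, 0], [0, 0, 0, 0, 0, 0]]]' | grep -E "time|pos|ft|width"
python3 - <<'E'
from plant import manip, imaging, hand_in
import cv2
for n in("top","scene"): cv2.imwrite(n+"_raw2.png",imaging.get_image(n)[:,:,::-1])
a=cv2.imread("top_raw.png");b=cv2.imread("top_raw2.png")
r=cv2.matchTemplate(b[195:240,85:160],a[207:228,104:136],cv2.TM_CCOEFF_NORMED);print(cv2.minMaxLoc(r),"expect loc (19,12)")
E
```

```text
tool_pos: [0.4719, 0.2418, 0.0986]
ft_force: [-0.3, -0.4, -1.2]
tool_pos: [0.472, 0.2419, 0.0985]
ft_force: [-2.6, -1.1, 4.8]
time: 34.52
ft_force: [-0.2, -0.9, -1.0]
gripper_width: 0.0502
time: 35.4
tool_pos: [0.4716, 0.2415, 0.2577]
ft_force: [-1.0, 0.3, -0.2]
gripper_width: 0.0499
(-0.29059821367263794, 0.9801312685012817, (24, 19), (19, 12)) expect loc (19,12)
```

```bash
python3 -c "
from plant import manip, imaging, hand_in
print(hand_in())"
```

```text
the job is handed in; nothing more can be done
None
```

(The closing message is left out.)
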